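Lock the engraving jig's swing arm with its thumbscrew

TASK

Swing the jig's aluminium arm over the board until its hole lines up with the hole in the lock block, then put the winged thumbscrew from the rest through both holes. Press only gently while turning it clockwise until its blade finds the slot of the nut and the collar sits fully home on the arm, then go on turning clockwise until the wing lies in line with the arm, and let go. Leave the other screw and everything else on the bench where it is.

Things in the scene. Friction and masses are not known exactly. Their poses are not given: they have to be found in the camera images.
- jig: Engraving jig fixed to the bench: plywood base 240 (x) x 260 (y) x 18 mm with a beech board 270 x 114 x 20 mm on it (top 38 mm above the bench). Origin: centre of the base's underside. At (0, +85) mm a pivot boss carries the swing arm; at (0, -85) mm stands a dark wooden lock block 40 x 40 mm, its top 38 mm above the bench, with an upright hole 17.4 mm in diameter
- lock_seat (a point): point on the axis of the lock block's hole, at the height of the swing arm's top face (48 mm above the bench): where the middle of the thumbscrew's collar underside ends up when fully home. Axes parallel to the jig's; y points to the pivot, along the arm when the holes are lined up
- nut_face (a point): centre of the top face of the steel nut in the lock hole, 16 mm above the bench. A straight slot 4.6 mm wide runs right across and through it. The slot's direction is not measured: it starts 27 to 82 degrees counter-clockwise (from above) of the jig's y axis. The nut turns stiffly (0.04 N m) and stays where left; stops 14 degrees clockwise and 92 counter-clockwise of the jig's y axis
- hold_arm (a joint): angle of the swing arm about its upright pivot, rad: 0 when its hole is right over the lock hole; grows as the arm swings clockwise from above, to the jig's -x side. No stop at 0 (it goes on to -0.3); it stays where left (friction 0.15 N m). An aluminium flat bar 38 mm wide, 213 mm long, 8 mm thick, underside 40 mm and top 48 mm above the bench
- bar_hole (a point): centre of the swing arm's 17.4 mm through-hole, on the arm's top face, 170 mm from the pivot axis
- bar_post (a point): centre of the top of the upright round wooden post on the arm, 16 mm in diameter, rising 40 mm above the arm's top (88 mm above the bench), 100 mm from the pivot axis: the handle for swinging the arm
- thumbscrew: steel thumbscrew, about 130 g, standing upright in one hole of the wooden rest. Origin: on its axis at the underside of its round collar (30 mm across, 4 mm thick). Above the collar a flat upright wing 40 mm long along its x axis, 10 mm thick along y, from 4 to 36 mm above the origin. Below the collar a round shank 16 mm in diameter, tapering to 13 mm between 26 and 30.5 mm below the origin, then a flat blade
- screw_tip (a point): centre of the lower end of the thumbscrew's flat blade, 37 mm below its origin. The blade is 13 mm wide along the wing (x), 3.2 mm thick, 6.5 mm long, and fits the nut's slot: it meets the nut with the collar still 5 mm above the arm; those last 5 mm go in only when wing and slot agree within about 6 degrees
- round_screw: a similar screw with a round head 28 mm across, in the other hole of the rest; not the one wanted. Origin at its collar's underside
- rest: fixed wooden hardware rest 50 (x) x 130 (y) x 45 mm, origin under its centre, with two upright holes 18 mm in diameter at y = +35 and -35 mm
- glue: white glue bottle, 52 mm across, 130 mm tall; origin at the centre of its underside. A bystander
- sanding_block: cork sanding block 100 x 60 x 35 mm; origin under its centre. A bystander
- coaster: round wooden coaster, 90 mm across, 10 mm thick; origin under its centre. A bystander
- varnish: amber jar 60 mm across, 70 mm tall; origin under its centre. A bystander
- brush_pot: white pot, 76 mm across, 90 mm tall; origin under its centre. A bystander
Not all that is in view belongs to the job. Leave any blue or red look-alike of the thumbscrew alone.

How it is judged:
By the outcome, as a careful person would: the job done as asked, in the order asked, and still so for the second after the job is handed in, with the robot touching nothing.
It also fails if it takes over 72 s, if anything falls off the work surface, if the arm or the gripper's body presses on something with over 40 N, if the wrist force passes 120 N, or if a joint passes its speed limit or range.

ROBOT

A 7-joint arm with a two-finger parallel gripper is mounted at the origin on the work surface. World frame = base frame: x ahead of the robot, y to its left, z up, the work surface at z = 0. Lengths are in m, angles in rad, forces in N, time in s.
With the tool pointing down it reaches from about 0.4 to 0.9 m from the base axis. Payload 5.5 kg.
Tool frame: the origin (TCP) lies midway between the tips of the shut fingers; the grasp point (between the pads) lies tcp_to_grasp behind it (tcp_to_grasp is the distance from the TCP to the grasp point, in m); z points along the fingers, y is the direction in which the jaws open and shut (so a half turn about z gives the same grasp; the last joint's range is limited). The gripper opens to 92 mm and grips with 3 to 60 N. Pads are 19 mm wide; open, the fingers measure 130 mm over their backs; the gripper's body (75 mm by 190 mm) begins 47 mm behind the grasp point.
Start: joints at [1.401, 0.501, -0.427, 1.55, 0.221, 1.138, -0.21], TCP at [0.273, -0.59, 0.227] pointing down, gripper open.
Joint ranges: [-2.88, 2.88], [-0.31, 2.03], [-1.54, 1.56], [0.2, 2.42], [-1.41, 4.55], [0.19, 2.02], [-2.57, 2.57]. Speed limits (rad/s): [2.57, 2.57, 3.14, 3.14, 3.14, 3.14, 3.14].

INTERFACE

Orientations are given as a rotation vector (axis times angle).
In Python, from plant import observe, snapshot, hand_in, tcp_to_grasp gives the robot as it stands. The module is installed in compiled form; this text tells all that it offers.
- The arm moves only by the tool send_rows, never from a script. Its argument "motion" is a list of rows, each an object of numbers: "x", "y", "z": the shift along the tool's x, y, z in mm; "yaw": the turn about the tool's z in degrees; "jaw": the opening, from 0 (shut) to 1 (fully open). In form: [{"x": .., "y": .., "z": .., "yaw": .., "jaw": ..}, ...]. A call has 1 to 5 rows; each row is the pose to reach, as a shift and turn from the pose commanded when the call began, along the tool's axes at that moment; what a row does not reach only later rows make up. A row lasts 1/8 s, in which the tool goes at most 62.5 mm and 10.7 degrees, less where a joint would pass 70% of its speed; a pose out of reach is approached as far as the arm can. A call with a gripper value outside its range is refused whole. The fingers move at their own pace and stop on an object; "squeeze" is the grip in N (left out, the last holds). Time passes only in rows, so rows that repeat a pose let the fingers close. It gives the time, the measured TCP pose, the force and the opening at its end, in the units of the state.
- observe(): the state, without advancing time (a new reading comes with each control period).
- snapshot(name): name is "side" or "top"; returns a dict with "pixels" (400x640x3 uint8, red, green, blue), "fov_y" (degrees; the focal length in pixels is half the picture's height over the tangent of half this angle, whatever the lens; pixels are square), "cx", "cy" (the principal point, pixels), "rvec" (rotation vector, rad) and "tvec" (3), from world to camera coordinates, as OpenCV has them. Camera axes: x right, y down, z forward; pixel columns grow to the right and rows downward; lengths in m; the calibration is good to about 2 mm. A picture is of the moment at which its call begins. There is no depth.
- hand_in(): hands the job in, once; it reports no verdict.
The state is a dict: "time": time; "joint_pos": joint angles; "joint_velocities": joint speeds; "tau": joint torques, N m; "position": TCP position; "eef_rot": TCP orientation; "contact_force": force on the tool from outside, world axes, zero at the start; "torque": the same for the moment, N m; "width": finger opening in m.
Only numpy, scipy, OpenCV 4.12 (cv2) and the standard library are available. Lean on these libraries where they do the work, as an engineer would, in place of code of your own. Each camera call takes 0.05 s, during which the arm holds its last target. There are 200 camera calls.

## Working session

There is one attempt and no reset: what is moved stays moved. The work goes in short steps, Python scripts to look and compute and a tool call to move; the robot and the scene stay as the last step left them, time stands still between calls to the robot, and variables do not carry over. Pictures are saved under pics/ and viewed, about 8 in all and at most 12, crops included, and the job is handed in when it is done.

Besides the shell and the picture viewer there is one more tool, called after "Call:" in YAML: its name, and indented under it one key for each argument. send_rows: Moves the arm, as the interface text tells. Its arguments: {"type":"object","properties":{"motion":{"type":"array","items":{"type":"object","properties":{"x":{"type":"number"},"y":{"type":"number"},"z":{"type":"number"},"yaw":{"type":"number"},"jaw":{"type":"number"}}}},"squeeze":{"type":"number"}},"required":["motion"]}

```bash
mkdir -p pics
cat > h.py <<'E'
import numpy as np, cv2, json
from plant import observe, snapshot, tcp_to_grasp
def cam(s):
    f=200/np.tan(np.radians(s["fov_y"])/2); K=np.array([[f,0,s["cx"]],[0,f,s["cy"]],[0,0,1]])
    return K,cv2.Rodrigues(np.array(s["rvec"],float))[0],np.array(s["tvec"],float)
def at_z(s,u,v,z):
    K,R,t=cam(s); d=R.T@np.linalg.solve(K,[u,v,1.]); c=-R.T@t
    return (c+d*(z-c[2])/d[2]).round(4)
def px(s,p):
    K,R,t=cam(s); q=K@(R@np.array(p,float)+t); return (q[:2]/q[2]).round(1)
def save(s,n,box=None,k=1):
    im=s["pixels"][...,::-1]
    if box: im=im[box[1]:box[3],box[0]:box[2]]
    cv2.imwrite("pics/"+n,cv2.resize(im,None,fx=k,fy=k,interpolation=cv2.INTER_CUBIC))
E
python3 - <<'E'
from h import *
for n in("top","side"):
    s=snapshot(n); save(s,n+"0.png"); K,R,t=cam(s); print(n,K[0,0],-R.T@t,R.round(2).tolist())
o=observe(); print(o,tcp_to_grasp)
E
```

```text
top 379.5216369342234 [0.48504198 0.02127719 1.02115021] [[-0.03, -1.0, -0.01], [-1.0, 0.03, -0.07], [0.07, 0.01, -1.0]]
side 419.93324410354256 [ 0.39998532 -0.7322737   0.90428185] [[0.98, -0.18, -0.0], [-0.13, -0.72, -0.68], [0.12, 0.67, -0.73]]
{'time': 0.1, 'joint_pos': array([ 1.40118343,  0.50172939, -0.42681369,  1.55131889,  0.22079236,
        1.13830905, -0.2102488 ]), 'joint_velocities': array([ 0.00155083, -0.00179269,  0.00061484, -0.00178543, -0.00106997,
        0.00057704,  0.00086745]), 'tau': array([-1.11323531e-02, -5.67868888e+01, -5.83855703e+00, -2.79910487e+01,
       -6.91152317e-02,  2.42988457e-02,  2.74344796e-05]), 'position': array([ 0.27233615, -0.58951581,  0.22580916]), 'eef_rot': array([-3.06663618e+00, -6.74352520e-01,  4.76879673e-04]), 'contact_force': array([ 0.67565546, -0.65858676, -0.08557521]), 'torque': array([ 0.01931168, -0.0116106 , -0.01513081]), 'width': 0.0918415297914599} 0.0188
```

View pics/top0.png

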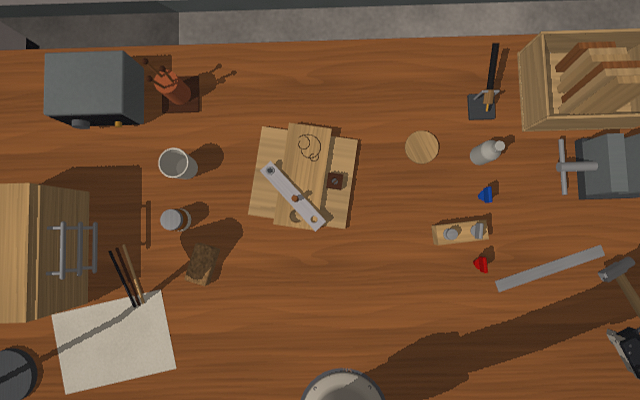

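View pics/side0.png

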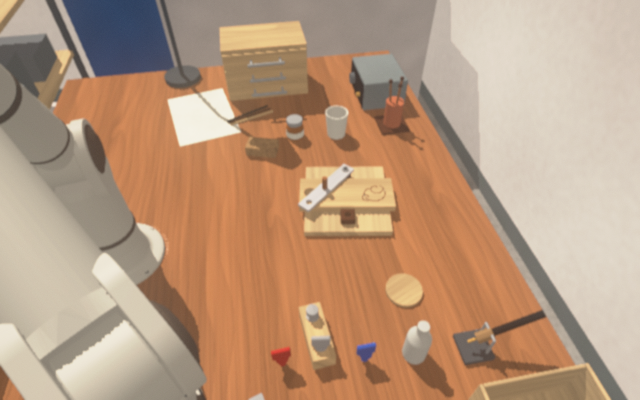

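The top view shows the jig near (305,177), with its arm running from the pivot (270,171) to its free end (318,225) and the lock block at (336,181). The rest is at (461,231) with two grey screws in it, at (452,233) and (479,230). Candidates for the thumbscrew are these two, the blue look-alike (486,195) and the red one (481,264). I'll check with a close crop.

Run:
```python
from h import *
s=snapshot("top"); im=s["pixels"][...,::-1]
a=cv2.resize(im[115:235,240:365],None,fx=4.8,fy=4.8,interpolation=cv2.INTER_CUBIC)
cv2.imwrite("pics/jig1.png",a)
b=cv2.resize(im[205:255,425:500],None,fx=8,fy=8,interpolation=cv2.INTER_CUBIC)
s2=snapshot("side"); c=cv2.resize(s2["pixels"][295:375,290:390,::-1],None,fx=6,fy=6,interpolation=cv2.INTER_CUBIC)
cv2.imwrite("pics/rest1.png",np.vstack([b,c])[:, :] if 0 else cv2.resize(np.vstack([b,c[:, :600]]),None,fx=.66,fy=.66))
```

```text
(no output)
```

View pics/jig1.png

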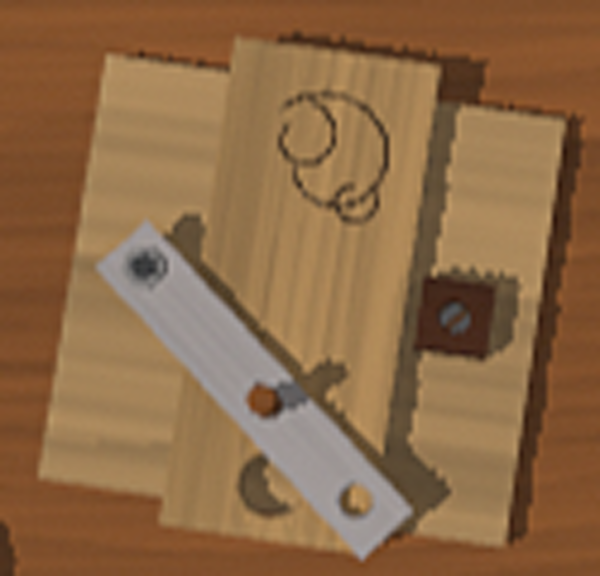

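View pics/rest1.png

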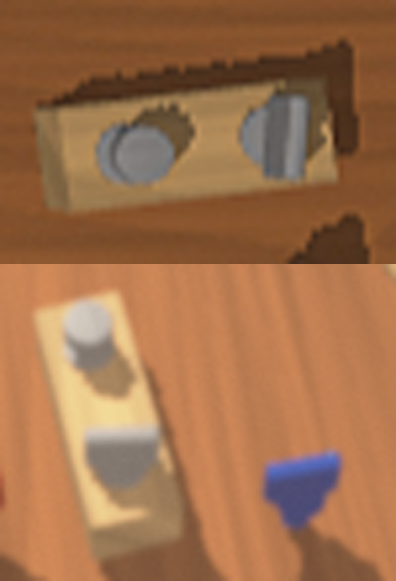

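The winged steel screw, at (481,231) in the top picture, is the thumbscrew. The grey one at (452,233) has a round head, and the blue and red ones are look-alikes. Next I'll work out the poses.

Run:
```python
from h import *
s=snapshot("top")
J=lambda u,v,z:at_z(s,240+u/4.8-.4,115+v/4.8-.4,z)
Rr=lambda u,v,z:at_z(s,425+u/5.28-.4,205+v/5.28-.4,z)
def fit(model,obs):
    m=np.array(model,float);o=np.array(obs)[:,:2]
    a=(m-m.mean(0));b=o-o.mean(0)
    th=np.arctan2((a[:,0]*b[:,1]-a[:,1]*b[:,0]).sum(),(a*b).sum())
    R=np.array([[np.cos(th),-np.sin(th)],[np.sin(th),np.cos(th)]])
    t=o.mean(0)-R@m.mean(0); return t,th,(o-(m@R.T+t)).round(4).tolist(),R
base=[J(u,v,.018) for u,v in((105,55),(40,477),(508,546),(567,118))]
t,th,res,R=fit([(.12,.13),(-.12,.13),(-.12,-.13),(.12,-.13)],base)
print("jig",t,np.degrees(th),res); print("lock",t+R@[0,-.085],"piv",t+R@[0,.085])
blk=[J(u,v,.038) for u,v in((424,277),(495,288),(490,357),(416,348))]; print("blk",np.mean(blk,0))
p,h,po=J(147,266,.05),J(357,499,.048),J(264,400,.088); print("piv",p,"hole",h,"post",po,"d",np.linalg.norm((h-p)[:2]),np.linalg.norm((po-p)[:2]))
rt=[Rr(u,v,.045) for u,v in((63,104),(72,210),(338,180),(325,80))]
t2,th2,res,R2=fit([(.025,.065),(-.025,.065),(-.025,-.065),(.025,-.065)],rt); print("rest",t2,np.degrees(th2),res,t2+R2@[0,-.035],t2+R2@[0,.035])
a,b=Rr(297,95,.081),Rr(293,180,.081); print("wing",a,b,(a+b)/2)
s2=snapshot("side")
print(px(s2,[*(a+b)[:2]/2,.081]), px(s2,[*p[:2],.048]),px(s2,h),px(s2,po))
save(s,"nut.png",(325,170,348,193),16)
save(s2,"side1.png",(290,160,400,250),6)
```

```text
jig [0.621025 0.086475] -9.67797006699377 [[-0.0004, 0.0007], [0.0008, 0.0], [-0.0005, -0.0004], [0.0, -0.0004]]
lock [0.60673562 0.0026847 ] piv [0.63531438 0.1702653 ]
blk [0.604975 0.0032   0.038   ]
piv [0.6361 0.1689 0.05  ] hole [0.5078 0.0592 0.048 ] post [0.559  0.1041 0.088 ] d 0.16880456154974008 0.10071469604779627
rest [ 0.463625 -0.319375] 4.115572410998952 [[0.0006, -0.0016], [-0.0008, 0.0001], [0.0008, 0.0007], [-0.0006, 0.0007]] [ 0.4661369  -0.35428475] [ 0.4611131  -0.28446525]
wing [ 0.4857 -0.3534  0.081 ] [ 0.4462 -0.3494  0.081 ] [ 0.46595 -0.3514   0.081  ]
[320.5 336.3] [345.5 169.4] [309.1 201.4] [324.2 177.7]
```

View pics/nut.png

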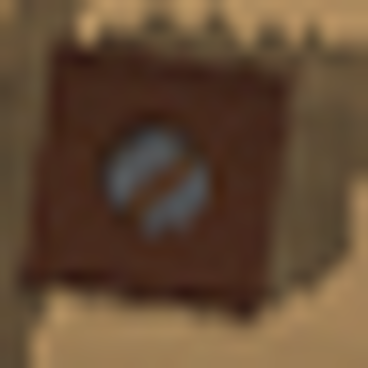

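The slot in the nut runs from about (120,210) to (198,160) in the crop, so it is roughly 42° counter-clockwise of the jig's y axis. The side view agrees with the positions I got from the top view. Now I'll move to the post.

```bash
cat >> h.py <<'E'
def go(x,y,z,a=None):
    """shift (tool axes, mm) and yaw (deg) from the measured pose; a = world angle of tool x, deg"""
    o=observe(); R=cv2.Rodrigues(o["eef_rot"])[0]; cur=np.degrees(np.arctan2(R[1,0],R[0,0]))
    d=R.T@(np.array([x,y,z])-o["position"])*1000
    print("d",d.round(1),"yaw",None if a is None else round(-((a-cur+180)%360-180),1),"cur",round(cur,1),o["position"].round(4),"t",round(o["time"],2),
      "F",o["contact_force"].round(1),"T",o["torque"].round(2),"w",round(o["width"],4),"q",o["joint_pos"].round(2))
E
python3 -c "
from h import *
go(.559,.104,.14,60)"
```

```text
d [ 551.1 -509.6   86.7] yaw -35.2 cur 24.8 [ 0.2725 -0.5898  0.2264] t 0.3 F [ 0.2 -0.1 -0.4] T [ 0.01  0.04 -0.03] w 0.0917 q [ 1.4   0.5  -0.43  1.55  0.22  1.14 -0.21]
```

Call:
send_rows:
  motion:
    - {"x":45,"y":-40,"z":5,"yaw":-7}
    - {"x":90,"y":-82,"z":10,"yaw":-14}
    - {"x":135,"y":-124,"z":12,"yaw":-21}
    - {"x":180,"y":-166,"z":15,"yaw":-28}
    - {"x":225,"y":-208,"z":20,"yaw":-35}

```text
invalid input
```

```bash
python3 -c "
from h import *
go(.559,.104,.14,60)"
```

```text
d [ 551.1 -509.6   86.7] yaw -35.2 cur 24.8 [ 0.2725 -0.5898  0.2264] t 0.3 F [ 0.2 -0.1 -0.4] T [ 0.01  0.04 -0.03] w 0.0917 q [ 1.4   0.5  -0.43  1.55  0.22  1.14 -0.21]
```

Call:
send_rows:
  motion:
    - {"x":45,"y":-40,"z":5,"yaw":-7,"jaw":1}
    - {"x":90,"y":-82,"z":10,"yaw":-14,"jaw":1}
    - {"x":135,"y":-124,"z":12,"yaw":-21,"jaw":1}
    - {"x":180,"y":-166,"z":15,"yaw":-28,"jaw":1}
    - {"x":225,"y":-208,"z":20,"yaw":-35,"jaw":1}

```text
time: 0.92
position: [0.3904, -0.3052, 0.2071]
eef_rot: [2.719, 1.571, 0.0]
contact_force: [1.6, 0.3, 0.6]
width: 0.0917
```

```bash
python3 -c "
from h import *
go(.559,.104,.14,60)"
```

```text
d [438.7 -58.5  66.8] yaw 0.0 cur 60.0 [ 0.3904 -0.3052  0.2071] t 0.93 F [1.6 0.3 0.6] T [-0.  -0.1 -0. ] w 0.0917 q [ 1.2   0.28 -0.69  1.95  0.21  0.99 -0.11]
```

Call:
send_rows:
  motion:
    - {"x":58,"y":-8,"z":5,"yaw":0,"jaw":0.6}
    - {"x":116,"y":-16,"z":10,"yaw":0,"jaw":0.6}
    - {"x":174,"y":-24,"z":20,"yaw":0,"jaw":0.6}
    - {"x":232,"y":-32,"z":30,"yaw":0,"jaw":0.6}
    - {"x":290,"y":-40,"z":40,"yaw":0,"jaw":0.6}

```text
time: 1.55
position: [0.5017, -0.0347, 0.1668]
eef_rot: [2.723, 1.565, 0.001]
contact_force: [-0.1, -0.6, 0.2]
width: 0.0554
```

Call:
send_rows:
  motion:
    - {"x":50,"y":-7,"z":5,"yaw":0,"jaw":0.6}
    - {"x":100,"y":-14,"z":10,"yaw":0,"jaw":0.6}
    - {"x":148,"y":-18,"z":20,"yaw":0,"jaw":0.6}
    - {"x":148,"y":-18,"z":26,"yaw":0,"jaw":0.6}
    - {"x":148,"y":-18,"z":26,"yaw":0,"jaw":0.6}

```text
time: 2.17
position: [0.5591, 0.1004, 0.1399]
eef_rot: [-2.723, -1.566, 0.003]
contact_force: [0.2, -0.1, 0.7]
width: 0.0551
```

```bash
python3 -c "
from h import *
go(.559,.104,.058,60)"
```

```text
d [ 3.2 -1.8 81.9] yaw -0.2 cur 59.8 [0.5591 0.1004 0.1399] t 2.17 F [ 0.2 -0.1  0.7] T [-0.04 -0.05  0.01] w 0.0551 q [ 0.35  0.54 -0.74  1.83  0.44  0.95 -1.12]
```

Call:
send_rows:
  motion:
    - {"x":3,"y":-2,"z":30,"yaw":0,"jaw":0.6}
    - {"x":3,"y":-2,"z":60,"yaw":0,"jaw":0.6}
    - {"x":3,"y":-2,"z":82,"yaw":0,"jaw":0.6}
    - {"x":3,"y":-2,"z":82,"yaw":0,"jaw":0.6}

```text
time: 2.68
position: [0.5584, 0.1028, 0.0573]
eef_rot: [-2.724, -1.564, 0.005]
contact_force: [0.8, 0.5, 1.0]
width: 0.055
```

Call:
send_rows:
  motion:
    - {"x":0,"y":0,"z":0,"yaw":0,"jaw":0.1}
    - {"x":0,"y":0,"z":0,"yaw":0,"jaw":0.1}
    - {"x":0,"y":0,"z":0,"yaw":0,"jaw":0.1}
    - {"x":0,"y":0,"z":0,"yaw":0,"jaw":0.1}
  squeeze: 15

```text
time: 3.18
position: [0.5599, 0.1045, 0.0592]
eef_rot: [2.723, 1.566, 0.001]
contact_force: [-0.1, 0.9, -1.4]
width: 0.0196
```

Run:
```python
from h import *
o=observe();R=cv2.Rodrigues(o["eef_rot"])[0]
c=np.array([.6357,.1696]); v=o["position"][:2]-c; print("r",np.linalg.norm(v),np.degrees(np.arctan2(v[1],v[0])))
go(*o["position"])
for k in range(0,9):
    th=np.radians(5*k); w=np.array([[np.cos(th),-np.sin(th)],[np.sin(th),np.cos(th)]])@v-v
    print(5*k,(R.T@[*w,0]*1000).round(1))
```

```text
r 0.09990475797394961 -139.32538785634938
d [0. 0. 0.] yaw None cur 59.8 [0.5599 0.1045 0.0592] t 3.17 F [-0.1  0.9 -1.4] T [-0.04 -0.07 -0.04] w 0.0196 q [ 0.28  0.65 -0.67  1.87  0.54  0.81 -1.2 ]
0 [0. 0. 0.]
5 [-2.5  8.4  0. ]
10 [-4.3 16.9  0. ]
15 [-5.3 25.5  0. ]
20 [-5.5 34.3  0. ]
25 [-5. 43.  0.]
30 [-3.7 51.6  0. ]
35 [-1.7 60.1  0. ]
40 [ 1.  68.3  0. ]
```

Call:
send_rows:
  motion:
    - {"x":0,"y":0,"z":0,"yaw":0,"jaw":0.1}
    - {"x":0,"y":0,"z":0,"yaw":0,"jaw":0.1}
    - {"x":-2.5,"y":8.4,"z":0,"yaw":0,"jaw":0.1}
    - {"x":-4.3,"y":16.9,"z":0,"yaw":0,"jaw":0.1}
    - {"x":-5.3,"y":25.5,"z":0,"yaw":0,"jaw":0.1}

```text
time: 3.8
position: [0.578, 0.087, 0.0588]
eef_rot: [-2.722, -1.567, 0.003]
contact_force: [-5.0, -0.6, 6.5]
width: 0.0157
```

Call:
send_rows:
  motion:
    - {"x":-0.2,"y":8.8,"z":0,"yaw":0,"jaw":0.1}
    - {"x":0.3,"y":17.5,"z":0,"yaw":0,"jaw":0.1}
    - {"x":1.6,"y":26.1,"z":0,"yaw":0,"jaw":0.1}
    - {"x":3.6,"y":34.6,"z":0,"yaw":0,"jaw":0.1}
    - {"x":4.6,"y":38.6,"z":0,"yaw":0,"jaw":0.1}

```text
time: 4.42
position: [0.6146, 0.0714, 0.0587]
eef_rot: [-2.723, -1.566, 0.001]
contact_force: [-3.2, 0.3, 5.4]
width: 0.0159
```

Run:
```python
from h import *
o=observe(); p=o["position"][:2]
c=np.array([.6357,.1696]); v=p-c; print("r",np.linalg.norm(v),np.degrees(np.arctan2(v[1],v[0])))
t=c+.1*np.array([np.cos(np.radians(-99.8)),np.sin(np.radians(-99.8))]); print(t)
go(*t,.0592)
```

```text
r 0.10048775881116578 -102.12585911378751
[0.61867905 0.07105921]
d [ 1.8  3.7 -0.5] yaw None cur 59.8 [0.6146 0.0714 0.0587] t 4.42 F [-3.2  0.3  5.4] T [-0.24  0.78  0.19] w 0.0159 q [ 0.31  0.71 -0.65  1.74  0.55  0.88 -1.11]
```

Call:
send_rows:
  motion:
    - {"x":1.2,"y":2.5,"z":0,"yaw":0,"jaw":0.1}
    - {"x":1.2,"y":2.5,"z":0,"yaw":0,"jaw":0.1}
    - {"x":1.2,"y":2.5,"z":0,"yaw":0,"jaw":0.1}

```text
time: 4.8
position: [0.6178, 0.0709, 0.0587]
eef_rot: [2.723, 1.565, 0.0]
contact_force: [-1.8, -2.6, 3.0]
width: 0.0158
```

Run:
```python
from h import *
go(.6187,.0711,.0592)
s=snapshot("top"); save(s,"align.png",(290,130,370,230),6); print([px(s,p) for p in([.606,.0029,.048],[.6357,.1696,.048])])
```

```text
d [ 0.6  0.7 -0.5] yaw None cur 59.8 [0.6178 0.0709 0.0587] t 4.8 F [-1.8 -2.6  3. ] T [-0.36  0.23  0.12] w 0.0158 q [ 0.31  0.72 -0.65  1.73  0.55  0.88 -1.11]
[array([334.8, 179.9]), array([270.1, 170.3])]
```

View pics/align.png

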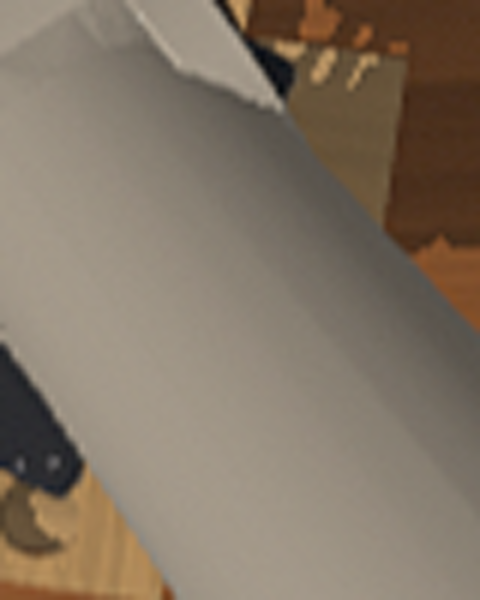

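Call:
send_rows:
  motion:
    - {"x":0.4,"y":0.6,"z":0,"yaw":0,"jaw":0.1}
    - {"x":0.4,"y":0.6,"z":0,"yaw":0,"jaw":0.1}
    - {"x":0.4,"y":0.6,"z":0,"yaw":0,"jaw":0.5}
    - {"x":0.4,"y":0.6,"z":0,"yaw":0,"jaw":0.5}
    - {"x":0.4,"y":0.6,"z":0,"yaw":0,"jaw":0.5}

```text
time: 5.48
position: [0.6183, 0.072, 0.0586]
eef_rot: [-2.723, -1.566, -0.001]
contact_force: [0.6, -0.7, -1.0]
width: 0.0408
```

Call:
send_rows:
  motion:
    - {"x":0,"y":0,"z":-40,"yaw":0,"jaw":0.5}
    - {"x":0,"y":0,"z":-90,"yaw":0,"jaw":0.5}
    - {"x":-45,"y":10,"z":-110,"yaw":10,"jaw":0.5}
    - {"x":-105,"y":15,"z":-110,"yaw":20,"jaw":0.5}
    - {"x":-165,"y":20,"z":-110,"yaw":30,"jaw":0.5}

```text
time: 6.1
position: [0.5522, -0.0824, 0.1693]
eef_rot: [3.037, 0.8, 0.003]
contact_force: [0.9, -0.2, -0.1]
width: 0.0459
```

```bash
python3 -c "
from h import *
go(.466,-.3525,.13,-5.8)"
```

```text
d [-208.1  192.5   39.2] yaw 35.3 cur 29.5 [ 0.5522 -0.0824  0.1693] t 6.1 F [ 0.9 -0.2 -0.1] T [-0.06 -0.05 -0.03] w 0.0459 q [ 0.6   0.44 -0.63  1.83  0.31  0.96 -1.22]
```

Call:
send_rows:
  motion:
    - {"x":-42,"y":38,"z":0,"yaw":7,"jaw":0.42}
    - {"x":-84,"y":77,"z":0,"yaw":14,"jaw":0.42}
    - {"x":-126,"y":116,"z":10,"yaw":21,"jaw":0.42}
    - {"x":-168,"y":155,"z":20,"yaw":28,"jaw":0.42}
    - {"x":-208,"y":192,"z":35,"yaw":35,"jaw":0.42}

```text
time: 6.72
position: [0.4673, -0.3533, 0.134]
eef_rot: [3.137, -0.149, 0.003]
contact_force: [0.9, 0.3, -0.5]
width: 0.0385
```

Run:
```python
from h import *
go(.466,-.3525,.053,-5.8)
s=snapshot("top"); save(s,"align2.png",(250,130,370,230),6); print([px(s,p) for p in([.606,.0029,.048],[.6357,.1696,.048])])
```

```text
d [-1.5 -0.8 81. ] yaw 0.4 cur -5.4 [ 0.4673 -0.3533  0.134 ] t 6.72 F [ 0.9  0.3 -0.5] T [ 0.02 -0.06 -0.01] w 0.0385 q [ 0.92  0.49 -0.41  1.8   0.24  0.9  -1.26]
[array([334.8, 179.9]), array([270.1, 170.3])]
```

View pics/align2.png

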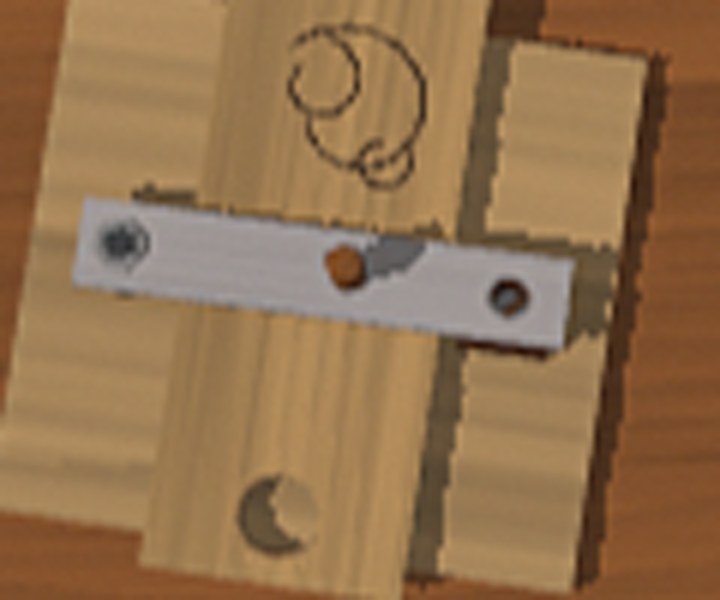

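Run:
```python
from h import *
s=snapshot("top")
print("nut from early px",at_z(s,334.5,180.75,.016),at_z(s,334.5,180.75,.038))
# arm edges by thresholding grey bar
im=s["pixels"].astype(int); sat=im.max(2)-im.min(2); m=((sat<28)&(im.max(2)>110)).astype(np.uint8)
m[:, :255]=0; m[:, 352:]=0; m[:155]=0; m[195:]=0
n,l,st,c=cv2.connectedComponentsWithStats(m); k=1+st[1:,4].argmax(); mm=(l==k).astype(np.uint8)
cs=max(cv2.findContours(mm,cv2.RETR_EXTERNAL,cv2.CHAIN_APPROX_NONE)[0],key=cv2.contourArea)
r=cv2.minAreaRect(cs); b=cv2.boxPoints(r); print(r)
w=np.array([at_z(s,u,v,.048)[:2] for u,v in b]); print(w, w.mean(0))
e=max(w[1]-w[0],w[2]-w[1],key=np.linalg.norm); print("arm ang",np.degrees(np.arctan2(e[1],e[0])))
pts=np.array([at_z(s,u,v,.048)[:2] for u,v in cs[:,0]])
# top & bottom long edges by line fit
cen=w.mean(0); e/=np.linalg.norm(e); nrm=np.array([-e[1],e[0]])
for sg in(1,-1):
    q=pts[(abs((pts-cen)@e)<.09)&(((pts-cen)@nrm)*sg>.012)]
    f=cv2.fitLine(q.astype(np.float32),cv2.DIST_HUBER,0,1e-4,1e-4).ravel(); print("edge",np.degrees(np.arctan2(f[1],f[0])),f[2:])
A=cv2.resize(s["pixels"][165:195,320:350,::-1],None,fx=18,fy=18,interpolation=cv2.INTER_CUBIC)
cv2.imwrite("pics/hole.png",A)
```

```text
nut from early px [0.6076 0.0032 0.016 ] [0.6049 0.0036 0.038 ]
((303.411865234375, 174.86997985839844), (82.34288787841797, 15.393633842468262), 7.4958577156066895)
[[ 0.6185  0.1918]
 [ 0.6581  0.186 ]
 [ 0.6241 -0.0246]
 [ 0.5846 -0.0182]] [0.621325 0.08375 ]
arm ang -99.17090044181754
edge 80.82291 [0.63808 0.07189]
edge 80.82516 [0.6034667  0.08769275]
```

View pics/hole.png

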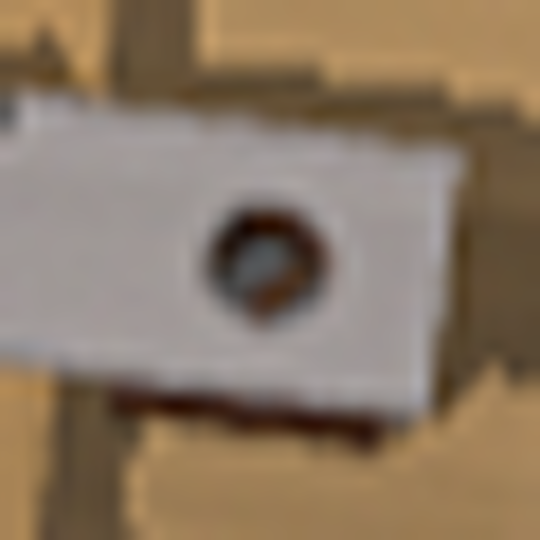

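The holes nearly line up: the bar hole is at crop (267,262), and the strip of lock block showing below the bar suggests about 1 mm of overshoot. I'll measure the block precisely in the first picture and grasp the screw meanwhile.

Run:
```python
from h import *
s=snapshot("top"); im=cv2.imread("pics/top0.png")[...,::-1].astype(int)
r,g,b=[im[...,i] for i in range(3)]
sub=im[172:192,324:348]; print(im[183,330],im[176,344],im[188,345])
m=((r<95)&(r-g>22)).astype(np.uint8); m[:168]=0;m[196:]=0;m[:,:322]=0;m[:,:0]=0;m[:,350:]=0
m=cv2.morphologyEx(m,cv2.MORPH_OPEN,np.ones((3,3)))
n,l,st,c=cv2.connectedComponentsWithStats(m);k=1+st[1:,4].argmax();cs=max(cv2.findContours((l==k).astype(np.uint8),cv2.RETR_EXTERNAL,cv2.CHAIN_APPROX_NONE)[0],key=cv2.contourArea)
rr=cv2.minAreaRect(cs);print(rr,at_z(s,*rr[0],.038))
m2=((r-b<25)&(r>70)).astype(np.uint8)[172:192,326:346];ys,xs=np.nonzero(m2);print(len(xs),xs.mean()+326,ys.mean()+172,at_z(s,xs.mean()+326,ys.mean()+172,.016))
# hole centroid now: non-grey pixels
I=s["pixels"][172:188,327:342].astype(int);I=255-I.min(2);w=np.clip(I-110,0,60);ys,xs=np.mgrid[172:188,327:342]
u,v=(w*xs).sum()/w.sum(),(w*ys).sum()/w.sum();print("hole",u,v,at_z(s,u,v,.048),at_z(s,u,v,.044))
```

```text
[73 43 31] [100  82  57] [167 134  90]
((334.5, 180.5), (15.0, 15.0), 90.0) [0.6056 0.0036 0.038 ]
19 334.36842105263156 181.1578947368421 [0.6065 0.0036 0.016 ]
hole 333.9563053097345 180.7638274336283 [0.6037 0.0052 0.048 ] [0.6042 0.0051 0.044 ]
```

Call:
send_rows:
  motion:
    - {"x":-1.5,"y":-0.8,"z":0,"yaw":0.4,"jaw":0.42}
    - {"x":-1.5,"y":-0.8,"z":30,"yaw":0.4,"jaw":0.42}
    - {"x":-1.5,"y":-0.8,"z":60,"yaw":0.4,"jaw":0.42}
    - {"x":-1.5,"y":-0.8,"z":78,"yaw":0.4,"jaw":0.42}
    - {"x":-1.5,"y":-0.8,"z":79,"yaw":0.4,"jaw":0.42}

```text
time: 7.5
position: [0.4659, -0.3485, 0.0538]
eef_rot: [-3.136, 0.15, 0.002]
contact_force: [-0.5, 0.2, 0.9]
width: 0.039
```

Call:
send_rows:
  motion:
    - {"x":0,"y":0,"z":0,"yaw":0,"jaw":0.0}
    - {"x":0,"y":0,"z":0,"yaw":0,"jaw":0.0}
    - {"x":0,"y":0,"z":0,"yaw":0,"jaw":0.0}
    - {"x":0,"y":0,"z":0,"yaw":0,"jaw":0.0}
    - {"x":0,"y":0,"z":0,"yaw":0,"jaw":0.0}
  squeeze: 35

```text
time: 8.12
position: [0.4663, -0.3518, 0.0556]
eef_rot: [3.136, -0.155, 0.002]
contact_force: [-0.9, -4.5, 5.0]
width: 0.0097
```

```bash
python3 -c "
from h import *
go(.466,-.3525,.053,-5.8)"
```

```text
d [-0.2  0.7  2.6] yaw 0.1 cur -5.7 [ 0.4663 -0.3518  0.0556] t 8.12 F [-0.9 -4.5  5. ] T [-0.77  0.17  0.06] w 0.0097 q [ 0.88  0.6  -0.37  1.84  0.3   0.75 -1.32]
```

Call:
send_rows:
  motion:
    - {"x":0,"y":0,"z":-15,"yaw":0,"jaw":0.0}
    - {"x":0,"y":0,"z":-30,"yaw":0,"jaw":0.0}
    - {"x":0,"y":0,"z":-50,"yaw":0,"jaw":0.0}
    - {"x":0,"y":0,"z":-75,"yaw":0,"jaw":0.0}
    - {"x":0,"y":0,"z":-100,"yaw":0,"jaw":0.0}

```text
time: 8.75
position: [0.4657, -0.3488, 0.1557]
eef_rot: [-3.136, 0.152, 0.002]
contact_force: [1.1, 0.4, -2.1]
width: 0.0096
```

```bash
python3 -c "
from h import *
go(.6064,.0033,.155,138)"
```

```text
d [ 106.1 -364.1    1.2] yaw -143.5 cur -5.5 [ 0.4657 -0.3488  0.1557] t 8.75 F [ 1.1  0.4 -2.1] T [ 0.04  0.04 -0.03] w 0.0096 q [ 0.92  0.46 -0.42  1.79  0.22  0.94 -1.26]
```

Call:
send_rows:
  motion:
    - {"x":15,"y":-55,"z":0,"yaw":-10,"jaw":0.0}
    - {"x":30,"y":-110,"z":0,"yaw":-20,"jaw":0.0}
    - {"x":45,"y":-165,"z":0,"yaw":-30,"jaw":0.0}
    - {"x":60,"y":-220,"z":0,"yaw":-40,"jaw":0.0}
    - {"x":75,"y":-265,"z":0,"yaw":-50,"jaw":0.0}

```text
time: 9.38
position: [0.5663, -0.0904, 0.1554]
eef_rot: [-2.903, -1.198, 0.001]
contact_force: [0.1, -0.4, -1.7]
width: 0.0099
```

```bash
python3 -c "
from h import *
go(.6064,.0033,.155,138)"
```

```text
d [ 94.5 -38.1   0.5] yaw -93.1 cur 44.9 [ 0.5663 -0.0904  0.1554] t 9.38 F [ 0.1 -0.4 -1.7] T [-0.03 -0.03 -0.05] w 0.0099 q [ 0.63  0.5  -0.67  1.81  0.37  0.97 -0.98]
```

Call:
send_rows:
  motion:
    - {"x":30,"y":-12,"z":0,"yaw":-10,"jaw":0.0}
    - {"x":60,"y":-24,"z":0,"yaw":-20,"jaw":0.0}
    - {"x":94,"y":-38,"z":0,"yaw":-30,"jaw":0.0}
    - {"x":94,"y":-38,"z":0,"yaw":-40,"jaw":0.0}
    - {"x":94,"y":-38,"z":0,"yaw":-50,"jaw":0.0}

```text
time: 10.0
position: [0.6062, 0.0007, 0.1551]
eef_rot: [-2.124, -2.313, 0.001]
contact_force: [-0.2, 0.2, -1.9]
width: 0.01
```

Call:
send_rows:
  motion:
    - {"x":0,"y":0,"z":0,"yaw":-10,"jaw":0.0}
    - {"x":0,"y":0,"z":0,"yaw":-20,"jaw":0.0}
    - {"x":0,"y":0,"z":0,"yaw":-30,"jaw":0.0}
    - {"x":0,"y":0,"z":0,"yaw":-40,"jaw":0.0}
    - {"x":0,"y":0,"z":0,"yaw":-43,"jaw":0.0}

```text
time: 10.62
position: [0.6061, -0.0006, 0.155]
eef_rot: [-1.135, -2.928, 0.001]
contact_force: [-0.9, 0.7, -1.4]
width: 0.0097
```

Run:
```python
from h import *
go(.6064,.0033,.155,138)
s=snapshot("side"); save(s,"held.png",(290,120,410,230),6)
p=observe()["position"]; print(px(s,[p[0],p[1],p[2]-.047]), px(s,[.6064,.0033,.048]),px(s,[p[0],p[1],p[2]-.010]))
```

```text
d [ 2.4  3.1 -0. ] yaw -0.4 cur 137.6 [ 6.061e-01 -6.000e-04  1.550e-01] t 10.62 F [-0.9  0.7 -1.4] T [ 0.01 -0.12  0.07] w 0.0097 q [ 0.67  0.7  -1.02  1.72  0.66  1.11  0.27]
[349.3 197.3] [348.1 211.4] [350.  187.3]
```

View pics/held.png

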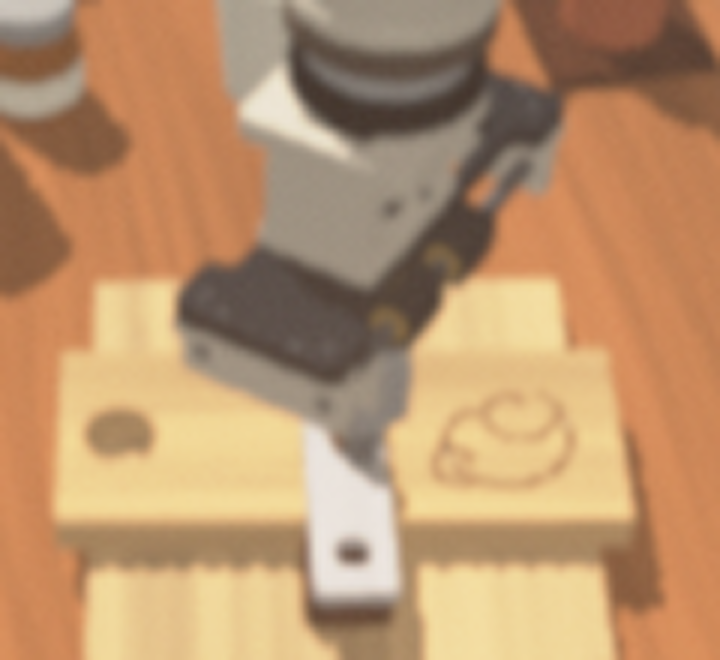

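The side view shows the screw held above the arm, with the bar hole at crop (352,550). That is pixel (348.3,211.3), within 0.3 px of the predicted lock axis. I'll centre the screw and go down.

Call:
send_rows:
  motion:
    - {"x":2.4,"y":3.1,"z":10,"yaw":0,"jaw":0.0}
    - {"x":2.4,"y":3.1,"z":25,"yaw":0,"jaw":0.0}
    - {"x":2.4,"y":3.1,"z":40,"yaw":0,"jaw":0.0}
    - {"x":2.4,"y":3.1,"z":50,"yaw":0,"jaw":0.0}
    - {"x":2.4,"y":3.1,"z":50,"yaw":0,"jaw":0.0}

```text
time: 11.3
position: [0.6065, 0.0029, 0.1034]
eef_rot: [-1.14, -2.925, 0.001]
contact_force: [-0.4, 0.3, -1.9]
width: 0.0094
```

Run:
```python
from h import *
go(.6064,.0033,.105,138)
s=snapshot("side"); t=snapshot("top")
a=cv2.resize(s["pixels"][180:225,320:380,::-1],None,fx=10,fy=10,interpolation=cv2.INTER_CUBIC)
cv2.imwrite("pics/tip.png",a)
p=observe()["position"]; print((px(s,[p[0],p[1],p[2]-.047])-[320,180])*10, (px(s,[.6064,.0033,.048])-[320,180])*10,(px(s,[p[0],p[1],p[2]-.010])-[320,180])*10)
```

```text
d [ 0.4  0.2 -1.6] yaw -0.6 cur 137.4 [0.6065 0.0029 0.1034] t 11.3 F [-0.4  0.3 -1.9] T [ 0.1  -0.15  0.01] w 0.0094 q [ 0.63  0.76 -0.97  1.75  0.72  1.04  0.22]
[286. 290.] [281. 314.] [293. 196.]
```

View pics/tip.png

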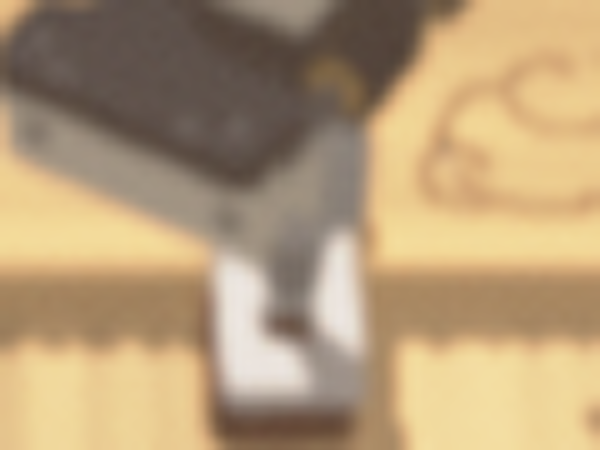

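The tip at (290,308) sits right over the hole at (285,318), so I'll lower it slowly.

Call:
send_rows:
  motion:
    - {"x":0.2,"y":0.1,"z":5,"yaw":0,"jaw":0.0}
    - {"x":0.2,"y":0.1,"z":9,"yaw":0,"jaw":0.0}
    - {"x":0.2,"y":0.1,"z":12,"yaw":0,"jaw":0.0}
    - {"x":0.2,"y":0.1,"z":15,"yaw":0,"jaw":0.0}
    - {"x":0.2,"y":0.1,"z":15,"yaw":0,"jaw":0.0}

```text
time: 12.02
position: [0.6071, 0.0031, 0.0895]
eef_rot: [-1.141, -2.927, 0.0]
contact_force: [-0.1, 0.1, -1.7]
width: 0.0097
```

```bash
python3 -c "
from h import *
go(.6064,.0033,.068,138)"
```

```text
d [ 0.6 -0.4 21.5] yaw -0.6 cur 137.4 [0.6071 0.0031 0.0895] t 12.03 F [-0.1  0.1 -1.7] T [ 0.04 -0.12 -0.01] w 0.0097 q [ 0.62  0.77 -0.96  1.75  0.74  1.02  0.21]
```

Call:
send_rows:
  motion:
    - {"x":0,"y":0,"z":3,"yaw":0,"jaw":0.0}
    - {"x":0,"y":0,"z":5,"yaw":0,"jaw":0.0}
    - {"x":0,"y":0,"z":7,"yaw":0,"jaw":0.0}
    - {"x":0,"y":0,"z":9,"yaw":0,"jaw":0.0}
    - {"x":0,"y":0,"z":9,"yaw":0,"jaw":0.0}

```text
time: 12.65
position: [0.6069, 0.0036, 0.0804]
eef_rot: [-1.14, -2.926, -0.0]
contact_force: [-0.7, 1.1, -1.9]
width: 0.0098
```

```bash
python3 -c "
from h import *
go(.6064,.0033,.068,138)"
```

```text
d [ 0.2 -0.6 12.4] yaw -0.6 cur 137.4 [0.6069 0.0036 0.0804] t 12.65 F [-0.7  1.1 -1.9] T [0.47 0.06 0.01] w 0.0098 q [ 0.62  0.78 -0.95  1.76  0.75  1.    0.2 ]
```

Call:
send_rows:
  motion:
    - {"x":0,"y":0,"z":2,"yaw":0,"jaw":0.0}
    - {"x":0,"y":0,"z":4,"yaw":0,"jaw":0.0}
    - {"x":0,"y":0,"z":6,"yaw":0,"jaw":0.0}
    - {"x":0,"y":0,"z":8,"yaw":0,"jaw":0.0}
    - {"x":0,"y":0,"z":8,"yaw":0,"jaw":0.0}

```text
time: 13.28
position: [0.6061, 0.0041, 0.0723]
eef_rot: [-1.139, -2.925, -0.0]
contact_force: [-4.1, 3.2, 0.7]
width: 0.0096
```

```bash
python3 -c "
from h import *
go(.6064,.0033,.068,138)"
```

```text
d [-0.8 -0.4  4.3] yaw -0.6 cur 137.4 [0.6061 0.0041 0.0723] t 13.28 F [-4.1  3.2  0.7] T [ 0.92  0.84 -0.02] w 0.0096 q [ 0.61  0.79 -0.94  1.76  0.76  0.99  0.2 ]
```

Call:
send_rows:
  motion:
    - {"x":0.8,"y":0,"z":1,"yaw":0,"jaw":0.0}
    - {"x":0.8,"y":0,"z":3,"yaw":0,"jaw":0.0}
    - {"x":0.8,"y":0,"z":5,"yaw":0,"jaw":0.0}
    - {"x":0.8,"y":0,"z":5,"yaw":0,"jaw":0.0}

```text
time: 13.78
position: [0.6059, 0.0042, 0.0673]
eef_rot: [-1.14, -2.926, 0.0]
contact_force: [-4.4, 3.0, 0.7]
width: 0.01
```

```bash
python3 -c "
from h import *
go(.6064,.0033,.063,138)"
```

```text
d [-1.  -0.3  4.3] yaw -0.6 cur 137.4 [0.6059 0.0042 0.0673] t 13.78 F [-4.4  3.   0.7] T [ 0.82  0.88 -0.01] w 0.01 q [ 0.61  0.8  -0.93  1.77  0.76  0.98  0.19]
```

Call:
send_rows:
  motion:
    - {"x":1.0,"y":0,"z":0,"yaw":0,"jaw":0.0}
    - {"x":1.0,"y":0,"z":1,"yaw":0,"jaw":0.0}
    - {"x":1.0,"y":0,"z":2,"yaw":0,"jaw":0.0}
    - {"x":1.0,"y":0,"z":3,"yaw":0,"jaw":0.0}
    - {"x":1.0,"y":0,"z":3,"yaw":0,"jaw":0.0}

```text
time: 14.4
position: [0.6058, 0.0043, 0.0646]
eef_rot: [-1.141, -2.927, 0.0]
contact_force: [-4.1, 2.2, -0.3]
width: 0.0097
```

```bash
python3 -c "
from h import *
go(.6064,.0033,.063,138)"
```

```text
d [-1.1 -0.4  1.6] yaw -0.6 cur 137.4 [0.6058 0.0043 0.0646] t 14.4 F [-4.1  2.2 -0.3] T [ 0.6   0.84 -0.02] w 0.0097 q [ 0.6   0.8  -0.93  1.77  0.77  0.98  0.19]
```

Call:
send_rows:
  motion:
    - {"x":0.8,"y":-0.4,"z":0.5,"yaw":0,"jaw":0.0}
    - {"x":0.8,"y":-0.4,"z":1,"yaw":0,"jaw":0.0}
    - {"x":0.8,"y":-0.4,"z":1.5,"yaw":0,"jaw":0.0}
    - {"x":0.8,"y":-0.4,"z":2,"yaw":0,"jaw":0.0}
    - {"x":0.8,"y":-0.4,"z":2,"yaw":0,"jaw":0.0}

```text
time: 15.02
position: [0.6056, 0.0044, 0.0628]
eef_rot: [1.141, 2.926, 0.0]
contact_force: [-0.3, 1.0, 0.6]
width: 0.0101
```

```bash
python3 -c "
from h import *
go(.6064,.0033,.063,138)"
```

```text
d [-1.3 -0.2 -0.2] yaw -0.6 cur 137.4 [0.6056 0.0044 0.0628] t 15.03 F [-0.3  1.   0.6] T [ 0.26 -0.01  0.02] w 0.0101 q [ 0.6   0.8  -0.93  1.77  0.77  0.97  0.19]
```

Call:
send_rows:
  motion:
    - {"x":0,"y":0,"z":0.5,"yaw":0,"jaw":0.0}
    - {"x":0,"y":0,"z":1,"yaw":0,"jaw":0.0}
    - {"x":0,"y":0,"z":1,"yaw":0,"jaw":0.0}

```text
time: 15.4
position: [0.6054, 0.0043, 0.0617]
eef_rot: [1.141, 2.926, -0.0]
contact_force: [-0.7, 0.2, -1.0]
width: 0.0095
```

```bash
python3 -c "
from h import *
go(.6064,.0033,.063,138)"
```

```text
d [-1.4 -0.1 -1.3] yaw -0.6 cur 137.4 [0.6054 0.0043 0.0617] t 15.4 F [-0.7  0.2 -1. ] T [ 0.01 -0.23  0.02] w 0.0095 q [ 0.6   0.8  -0.93  1.77  0.77  0.97  0.19]
```

Call:
send_rows:
  motion:
    - {"x":0,"y":0,"z":0.5,"yaw":0,"jaw":0.0}
    - {"x":0,"y":0,"z":1,"yaw":0,"jaw":0.0}
    - {"x":0,"y":0,"z":1,"yaw":0,"jaw":0.0}

```text
time: 15.78
position: [0.6053, 0.0044, 0.0607]
eef_rot: [1.141, 2.927, -0.0]
contact_force: [0.6, -0.6, -0.9]
width: 0.0097
```

```bash
python3 -c "
from h import *
go(.6064,.0033,.063,138)"
```

```text
d [-1.5 -0.  -2.3] yaw -0.6 cur 137.4 [0.6053 0.0044 0.0607] t 15.78 F [ 0.6 -0.6 -0.9] T [-0.14 -0.28  0.  ] w 0.0097 q [ 0.6   0.81 -0.92  1.77  0.77  0.97  0.18]
```

Call:
send_rows:
  motion:
    - {"x":0,"y":0,"z":0.5,"yaw":0,"jaw":0.0}
    - {"x":0,"y":0,"z":1,"yaw":0,"jaw":0.0}
    - {"x":0,"y":0,"z":1,"yaw":0,"jaw":0.0}

```text
time: 16.15
position: [0.6051, 0.0046, 0.0597]
eef_rot: [1.141, 2.927, -0.0]
contact_force: [0.1, -1.0, -0.6]
width: 0.0097
```

```bash
python3 -c "
from h import *
go(.6064,.0033,.063,138)
s=snapshot('side'); save(s,'seat.png',(320,180,380,225),10)
p=observe()['position']
for z in(.048,.053,.012+.048): print(z,(px(s,[p[0],p[1],z])-[320,180])*10)"
```

```text
d [-1.8 -0.1 -3.3] yaw -0.6 cur 137.4 [0.6051 0.0046 0.0597] t 16.15 F [ 0.1 -1.  -0.6] T [-0.14 -0.26 -0.  ] w 0.0097 q [ 0.6   0.81 -0.92  1.77  0.77  0.97  0.18]
0.048 [275. 311.]
0.053 [276. 299.]
0.06 [277. 282.]
```

View pics/seat.png

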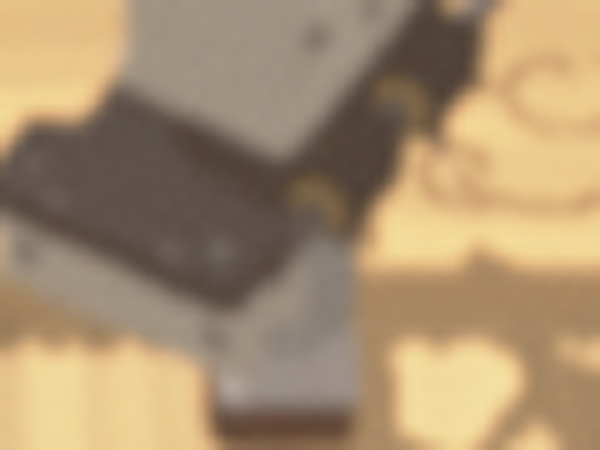

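Call:
send_rows:
  motion:
    - {"x":0,"y":0,"z":0.5,"yaw":0,"jaw":0.0}
    - {"x":0,"y":0,"z":1,"yaw":0,"jaw":0.0}
    - {"x":0,"y":0,"z":1,"yaw":0,"jaw":0.0}

```text
time: 16.58
position: [0.6051, 0.0046, 0.0587]
eef_rot: [-1.141, -2.927, 0.0]
contact_force: [0.5, -1.2, -0.4]
width: 0.0096
```

```bash
python3 -c "
from h import *
go(.6064,.0033,.063,138)"
```

```text
d [-1.9 -0.1 -4.3] yaw -0.6 cur 137.4 [0.6051 0.0046 0.0587] t 16.57 F [ 0.5 -1.2 -0.4] T [-0.18 -0.2  -0.03] w 0.0096 q [ 0.6   0.81 -0.92  1.77  0.77  0.97  0.18]
```

Call:
send_rows:
  motion:
    - {"x":0,"y":0,"z":0.5,"yaw":0,"jaw":0.0}
    - {"x":0,"y":0,"z":1,"yaw":0,"jaw":0.0}
    - {"x":0,"y":0,"z":1,"yaw":0,"jaw":0.0}

```text
time: 16.95
position: [0.6052, 0.0046, 0.0585]
eef_rot: [1.141, 2.927, -0.001]
contact_force: [-2.5, -1.3, 6.9]
width: 0.0097
```

```bash
python3 -c "
from h import *
go(.6064,.0033,.063,138)"
```

```text
d [-1.8 -0.1 -4.5] yaw -0.6 cur 137.4 [0.6052 0.0046 0.0585] t 16.95 F [-2.5 -1.3  6.9] T [-0.33  0.35  0.02] w 0.0097 q [ 0.6   0.81 -0.92  1.77  0.78  0.97  0.18]
```

Call:
send_rows:
  motion:
    - {"x":0,"y":0,"z":-0.2,"yaw":2,"jaw":0.0}
    - {"x":0,"y":0,"z":-0.2,"yaw":4,"jaw":0.0}
    - {"x":0,"y":0,"z":-0.2,"yaw":6,"jaw":0.0}

```text
time: 17.32
position: [0.6055, 0.0048, 0.0585]
eef_rot: [1.295, 2.861, 0.001]
contact_force: [-1.7, -0.2, 4.9]
width: 0.0099
```

```bash
python3 -c "
from h import *
go(.6064,.0033,.063,138)"
```

```text
d [-1.7 -0.3 -4.5] yaw -6.7 cur 131.3 [0.6055 0.0048 0.0585] t 17.32 F [-1.7 -0.2  4.9] T [-0.23  0.09  0.03] w 0.0099 q [ 0.59  0.8  -0.9   1.77  0.76  0.96  0.09]
```

Call:
send_rows:
  motion:
    - {"x":0,"y":0,"z":0,"yaw":2,"jaw":0.0}
    - {"x":0,"y":0,"z":0,"yaw":4,"jaw":0.0}
    - {"x":0,"y":0,"z":0,"yaw":6,"jaw":0.0}

```text
time: 17.7
position: [0.6056, 0.0048, 0.0585]
eef_rot: [1.443, 2.79, 0.001]
contact_force: [-0.4, -1.0, 6.2]
width: 0.0096
```

```bash
python3 -c "
from h import *
go(.6064,.0033,.063,138)"
```

```text
d [-1.6 -0.2 -4.5] yaw -12.7 cur 125.3 [0.6056 0.0048 0.0585] t 17.7 F [-0.4 -1.   6.2] T [-0.24  0.07  0.  ] w 0.0096 q [ 0.57  0.79 -0.88  1.77  0.74  0.95 -0.  ]
```

Call:
send_rows:
  motion:
    - {"x":0,"y":0,"z":0,"yaw":1,"jaw":0.0}
    - {"x":0,"y":0,"z":0,"yaw":2,"jaw":0.0}
    - {"x":0,"y":0,"z":0.1,"yaw":3,"jaw":0.0}
    - {"x":0,"y":0,"z":0.1,"yaw":4,"jaw":0.0}

```text
time: 18.2
position: [0.6054, 0.0048, 0.0585]
eef_rot: [1.539, 2.738, 0.0]
contact_force: [-1.6, -0.5, 6.6]
width: 0.0095
```

```bash
python3 -c "
from h import *
go(.6064,.0033,.063,138)"
```

```text
d [-1.8  0.1 -4.5] yaw -16.7 cur 121.3 [0.6054 0.0048 0.0585] t 18.2 F [-1.6 -0.5  6.6] T [-0.28  0.22  0.08] w 0.0095 q [ 0.57  0.78 -0.87  1.77  0.73  0.94 -0.06]
```

Call:
send_rows:
  motion:
    - {"x":0,"y":0,"z":0,"yaw":1,"jaw":0.0}
    - {"x":0,"y":0,"z":0,"yaw":2,"jaw":0.0}
    - {"x":0,"y":0,"z":0,"yaw":3,"jaw":0.0}
    - {"x":0,"y":0,"z":0,"yaw":4,"jaw":0.0}

```text
time: 18.7
position: [0.6054, 0.0047, 0.0585]
eef_rot: [1.633, 2.683, 0.0]
contact_force: [-0.9, -1.9, 6.3]
width: 0.0099
```

```bash
python3 -c "
from h import *
go(.6064,.0033,.063,138)"
```

```text
d [-1.7  0.2 -4.5] yaw -20.7 cur 117.3 [0.6054 0.0047 0.0585] t 18.7 F [-0.9 -1.9  6.3] T [-0.27  0.25  0.05] w 0.0099 q [ 0.56  0.77 -0.85  1.77  0.71  0.93 -0.13]
```

Call:
send_rows:
  motion:
    - {"x":0,"y":0,"z":0,"yaw":3,"jaw":0.0}
    - {"x":0,"y":0,"z":0,"yaw":6,"jaw":0.0}
    - {"x":0,"y":0,"z":0,"yaw":9,"jaw":0.0}
    - {"x":0,"y":0,"z":0,"yaw":12,"jaw":0.0}

```text
time: 19.2
position: [0.6055, 0.0047, 0.0585]
eef_rot: [1.906, 2.496, 0.001]
contact_force: [-1.9, -1.1, 6.3]
width: 0.01
```

```bash
python3 -c "
from h import *
go(.6064,.0033,.063,80.3)"
```

```text
d [-1.6  0.5 -4.5] yaw 25.0 cur 105.3 [0.6055 0.0047 0.0585] t 19.2 F [-1.9 -1.1  6.3] T [-0.29  0.18  0.08] w 0.01 q [ 0.53  0.75 -0.81  1.77  0.67  0.91 -0.31]
```

Call:
send_rows:
  motion:
    - {"x":0,"y":0,"z":0,"yaw":3,"jaw":0.0}
    - {"x":0,"y":0,"z":0,"yaw":6,"jaw":0.0}
    - {"x":0,"y":0,"z":0,"yaw":9,"jaw":0.0}
    - {"x":0,"y":0,"z":0,"yaw":12,"jaw":0.0}

```text
time: 19.7
position: [0.6056, 0.0048, 0.0585]
eef_rot: [2.156, 2.283, 0.001]
contact_force: [-1.2, -1.0, 6.0]
width: 0.0101
```

```bash
python3 -c "
from h import *
go(.6064,.0033,.063,80.3)"
```

```text
d [-1.5  0.7 -4.5] yaw 13.0 cur 93.3 [0.6056 0.0048 0.0585] t 19.7 F [-1.2 -1.   6. ] T [-0.22  0.15  0.09] w 0.0101 q [ 0.5   0.73 -0.76  1.78  0.64  0.89 -0.49]
```

Call:
send_rows:
  motion:
    - {"x":0,"y":0,"z":0,"yaw":4,"jaw":0.0}
    - {"x":0,"y":0,"z":0,"yaw":8,"jaw":0.0}
    - {"x":0,"y":0,"z":0,"yaw":11,"jaw":0.0}
    - {"x":0,"y":0,"z":0,"yaw":13,"jaw":0.0}
    - {"x":0,"y":0,"z":0,"yaw":13,"jaw":0.0}

```text
time: 20.32
position: [0.6058, 0.0048, 0.0585]
eef_rot: [2.4, 2.026, 0.002]
contact_force: [-0.6, -0.9, 5.9]
width: 0.0099
```

Call:
send_rows:
  motion:
    - {"x":0,"y":0,"z":-0.5,"yaw":0,"jaw":0.0}
    - {"x":0,"y":0,"z":-0.5,"yaw":0,"jaw":0.3}
    - {"x":0,"y":0,"z":-0.5,"yaw":0,"jaw":0.3}
    - {"x":0,"y":0,"z":-0.5,"yaw":0,"jaw":0.3}
    - {"x":0,"y":0,"z":-0.5,"yaw":0,"jaw":0.3}

```text
time: 20.95
position: [0.605, 0.0047, 0.0582]
eef_rot: [-2.399, -2.027, 0.0]
contact_force: [-0.7, -0.2, -0.3]
width: 0.0274
```

```bash
python3 -c "
from h import *
go(.6064,.0033,.063,80.3)"
```

```text
d [-1.1  1.6 -4.8] yaw 0.1 cur 80.4 [0.605  0.0047 0.0582] t 20.95 F [-0.7 -0.2 -0.3] T [-0.   -0.07 -0.04] w 0.0274 q [ 0.47  0.72 -0.71  1.78  0.59  0.88 -0.68]
```

Call:
send_rows:
  motion:
    - {"x":0,"y":0,"z":-20,"yaw":0,"jaw":0.3}
    - {"x":0,"y":0,"z":-60,"yaw":0,"jaw":0.3}
    - {"x":0,"y":0,"z":-120,"yaw":0,"jaw":0.3}
    - {"x":-55,"y":-10,"z":-130,"yaw":0,"jaw":0.3}
    - {"x":-110,"y":-30,"z":-130,"yaw":0,"jaw":0.3}

```text
time: 21.58
position: [0.5588, -0.0993, 0.1916]
eef_rot: [2.394, 2.027, 0.005]
contact_force: [0.5, -1.5, -0.3]
width: 0.0276
```

Call:
send_rows:
  motion:
    - {"x":-55,"y":-10,"z":0,"yaw":0,"jaw":0.3}
    - {"x":-110,"y":-20,"z":0,"yaw":0,"jaw":0.3}
    - {"x":-165,"y":-30,"z":0,"yaw":0,"jaw":0.3}
    - {"x":-220,"y":-40,"z":0,"yaw":0,"jaw":0.3}

```text
time: 22.08
position: [0.4807, -0.3107, 0.1901]
eef_rot: [2.398, 2.027, 0.001]
contact_force: [1.5, -0.1, -1.2]
width: 0.0277
```

Run:
```python
from h import *
go(.6064,.0033,.063,80.3)
s=snapshot('side'); t=snapshot('top')
a=cv2.resize(t["pixels"][150:200,290:360,::-1],None,fx=8,fy=8,interpolation=cv2.INTER_CUBIC)
b=cv2.resize(s["pixels"][175:225,320:390,::-1],None,fx=8,fy=8,interpolation=cv2.INTER_CUBIC)[:200+0]
b=cv2.resize(s["pixels"][190:215,320:390,::-1],None,fx=8,fy=8,interpolation=cv2.INTER_CUBIC)
cv2.imwrite("pics/fin.png",np.vstack([a,b]))
P=lambda z,dy=0:np.array([.6057+dy*.17,.0042+dy,z])
for z in(.048,.053,.084,.089): print(z,"top",(px(t,P(z))-[290,150])*8,"side",(px(s,P(z))-[320,190])*8+[0,400])
```

```text
d [330.7  71.4 126.9] yaw 0.1 cur 80.4 [ 0.4807 -0.3107  0.1901] t 22.07 F [ 1.5 -0.1 -1.2] T [-0.04 -0.12  0.01] w 0.0277 q [ 1.14  0.49 -0.8   1.78  0.4   1.04  0.02]
0.048 top [354.4 240. ] side [221.6 569.6]
0.053 top [354.4 238.4] side [222.4 559.2]
0.084 top [356.  225.6] side [226.4 497.6]
0.089 top [356.  223.2] side [227.2 487.2]
```

View pics/fin.png

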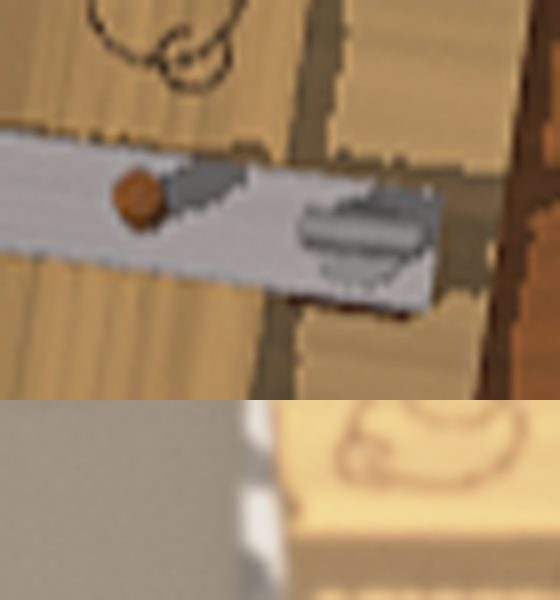

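The wing lies along the arm in the top view, at about (300–425, 230). The robot blocks the side view, so I'll move it clear and check the height numerically, since I have used all 12 views.

Call:
send_rows:
  motion:
    - {"x":-55,"y":-28,"z":-5,"yaw":0,"jaw":0.3}
    - {"x":-110,"y":-56,"z":-10,"yaw":0,"jaw":0.3}
    - {"x":-165,"y":-84,"z":-15,"yaw":0,"jaw":0.3}
    - {"x":-220,"y":-112,"z":-20,"yaw":0,"jaw":0.3}
    - {"x":-275,"y":-140,"z":-25,"yaw":0,"jaw":0.3}

```text
time: 22.8
position: [0.2967, -0.558, 0.2152]
eef_rot: [2.397, 2.028, 0.0]
contact_force: [0.8, -0.6, -0.6]
width: 0.0274
```

Run:
```python
from h import *
go(.6064,.0033,.063,80.3)
s=snapshot('side'); t=snapshot('top')
g=cv2.cvtColor(s["pixels"],cv2.COLOR_RGB2GRAY)
print("side px: home wing top ends, collar, 5mm-up")
ax=np.array([.168,.986,0]); c=np.array([.6057,.0045,0])
for z0 in(.048,.053): print(z0,[px(s,c+k*.02*ax+[0,0,z0+.036]) for k in(-1,1)],px(s,c+[0,0,z0]),px(s,c-[0,.015,0]+[0,0,z0]))
print("cols 338..360"); 
for r in range(190,222): print(r,*g[r,338:361])
m=cv2.cvtColor(t["pixels"],cv2.COLOR_RGB2GRAY); print("top")
for r in range(170,190): print(r,*m[r,324:348])
```

```text
d [605.1 212.1 151.8] yaw 0.1 cur 80.4 [ 0.2967 -0.558   0.2152] t 22.8 F [ 0.8 -0.6 -0.6] T [-0.1  -0.17  0.02] w 0.0274 q [ 1.57  0.55 -0.74  1.6   0.4   1.14  0.56]
side px: home wing top ends, collar, 5mm-up
0.048 [array([348.7, 207.7]), array([347.9, 196.7])] [347.7 211.1] [348.9 215.2]
0.053 [array([348.8, 206.4]), array([348. , 195.4])] [347.8 209.9] [349.  213.9]
cols 338..360
190 203 206 211 216 217 207 167 121 100 95 102 139 192 216 210 190 182 193 198 199 199 199 201
191 204 205 210 216 217 206 165 117 97 97 102 145 199 218 212 191 176 191 200 201 201 201 201
192 204 205 208 215 218 208 166 120 100 96 102 143 195 218 214 194 175 191 202 203 203 202 202
193 204 204 207 216 218 209 176 133 106 99 104 135 180 208 213 195 177 190 201 202 202 202 201
194 205 204 209 216 218 215 196 165 131 115 116 132 158 185 204 197 178 190 199 201 201 201 200
195 202 205 212 217 219 218 215 194 163 144 135 134 142 162 184 187 176 188 198 200 200 199 198
196 200 202 210 217 219 219 219 211 197 178 154 140 139 144 159 166 167 186 196 198 198 196 196
197 198 200 207 217 220 220 219 218 211 199 1
[... 3458 characters left out ...]
122 116 116 117 112 84 114 125 162 112 70 76 78
183 155 153 153 153 155 153 122 132 132 133 134 134 135 137 135 113 130 150 158 155 99 70 74 75
184 156 153 155 154 154 154 131 130 132 130 132 131 133 122 110 128 157 155 155 155 86 71 76 75
185 144 154 153 160 160 160 159 145 146 132 139 127 118 138 126 156 153 152 155 153 77 71 72 71
186 103 119 110 123 123 130 137 144 154 143 158 144 136 161 157 156 154 153 155 143 64 76 111 111
187 74 71 37 39 47 58 70 84 109 111 122 125 133 136 141 153 152 158 156 129 69 116 139 137
188 77 78 63 65 108 96 72 72 50 32 43 43 56 70 82 106 105 119 123 132 110 138 135 135
189 79 78 77 82 141 136 120 120 109 102 103 103 94 70 72 49 38 87 113 136 135 135 134 135
```

The side view matches the home position. The near end of the wing top is at row 207.9, where 207.7 is predicted for home and 206.4 for 5 mm up. The collar's front edge is at about 214.8, with 215.2 predicted for home. The wing's edges slope 6–7° in the image against about 7.5° for the arm, so it lies in line.

```bash
python3 -c "
from plant import hand_in; hand_in()"
```

```text
the job is handed in; nothing more can be done
```

The job is done and handed in at about 23 s. I swung the aluminium arm over the lock block by its post, took the winged thumbscrew from the rest and put it through both holes. I then turned it clockwise at about 6 N until the wing lay along the arm, let go and backed the robot clear.

**Last checks**
- **Collar home:** contact came at the height expected for a fully home collar. The final side image also fits home rather than 5 mm up, to within about 0.4 px; 5 mm would show as 1.3 px.
- **Wing in line with the arm:** the hand ended at 80.4°, against about 80.3° for the arm. In the final top image the wing's edges slope about 6–7° and the arm about 7.5°, so they agree within roughly 2°.
- **Turning the nut:** the torque rose to 0.05–0.09 N m during the turn, which fits the nut being driven round.

**What disagreed**
- **Slot direction:** my first picture put the slot about 42° from the jig's y axis. The blade seems to have gone in at about 57°, while I was lowering it and before any turning, because I felt no separate stop on the nut face. The slot reading was probably about 10° off.
- **Hole line-up:** before the screw went in, the arm looked about 1 mm past the lock hole. I felt up to 5 N of side force on the way down and eased it by small sideways shifts.

I did not measure the bystanders again after the moves. No unexpected contact showed in the forces.

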